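Clear the sprung dosing cradle and press the flask home

ROBOT

A 7-joint arm with a two-finger parallel gripper is mounted at the origin on a cart in front of the work surface, level with it; the furniture and walls round the work are solid. World frame = base frame: x ahead of the robot, y to its left, z up, the work surface at z = 0. Lengths are in mm, angles in rad, forces in N, time in s.
With the tool pointing down it reaches from about 400 to 875 mm from the base axis. Payload 4.4 kg.
Tool frame: the origin (TCP) lies midway between the tips of the shut fingers; the grasp point (between the pads) lies 19 mm behind it; z points along the fingers, y is the line along which they close (so a half turn about z gives the same grasp; the last joint's range is limited). The gripper opens to 85 mm and grips with 20 to 120 N. Pads are 22 mm wide; open, the fingers measure 114 mm over their backs; the gripper's body (76 mm by 85 mm) begins 54 mm behind the grasp point. The pads swing forward as they close: fully open they stand 13 mm farther back than shut.
Start: joints at [-1.17, 0.628, 0.038, 1.517, -0.027, 0.996, -0.02], TCP at [292.5, 580.484, 231.313] pointing down, gripper open.
Joint ranges: [-3.06, 3.06], [-0.37, 2.12], [-1.25, 1.32], [0.18, 2.47], [-1.1, 4.24], [0.23, 1.98], [-2.94, 2.94]. Speed limits (rad/s): [2.57, 2.57, 3.14, 3.14, 3.14, 3.14, 3.14].

INTERFACE

Orientations are given as [roll, pitch, yaw] about the fixed x, y, z axes, in that order (R = Rz(yaw) Ry(pitch) Rx(roll)).
In Python, from cell import ctrl gives the robot as it stands. The module is installed in compiled form; this text tells all that it offers.
- The arm moves only by the tool step_arm, never from a script. Its argument "commands" is one flat list of numbers, 7 for each row, row after row: the shift along the tool's x, y, z in cm, then the turn, a rotation vector about the tool's x, y, z in rad, then the opening, from 0 (shut) to 1 (fully open). A call has 1 to 10 rows; each row is the pose to reach, as a shift and turn from the pose commanded when the call began, along the tool's axes at that moment; what a row does not reach only later rows make up. A row lasts 1/10 s, in which the tool goes at most 50 mm and 8.59 degrees, less where a joint would pass 70% of its speed; a pose out of reach is approached as far as the arm can. A call with a gripper value outside its range is refused whole. The fingers move at their own pace and stop on an object; the grip force is fixed at half the most. Time passes only in rows, so rows that repeat a pose let the fingers close. It gives the time, the measured TCP pose, the force, the opening and the grip force at its end, in the units of the state.
- ctrl.read_state(): the state, without advancing time (a new reading comes with each control period).
- ctrl.get_image(name): name is "scene" or "top"; returns a dict with "image" (400x640x3 uint8, red, green, blue), "range_z" (400x640 float32, mm along the optical axis (not along the pixel's ray), 0 where there is no reading), "vfov" (degrees; the focal length in pixels is half the picture's height over the tangent of half this angle, whatever the lens; pixels are square), "cx", "cy" (the principal point, pixels), "world_to_cam" (4x4, takes a point from world to camera coordinates). Camera axes: x right, y down, z forward; pixel columns grow to the right and rows downward; lengths in mm; the calibration is good to about 2 mm. A picture is of the moment at which its call begins.
- ctrl.finish_job(): hands the job in; it is judged then, once.
The state is a dict: "clock": time; "qpos": joint angles; "qd": joint speeds; "tau": joint torques, N m; "eef_pos": TCP position; "tool_rot": TCP orientation; "force": force on the tool from outside, world axes, zero at the start; "torque": the same for the moment, N m; "width": finger opening in mm; "gripper_force": force on a finger pad.
Only numpy, scipy, OpenCV 4.12 (cv2) and the standard library are available. Lean on these libraries where they do the work, as an engineer would, in place of code of your own. Each camera call takes 0.05 s, during which the arm holds its last target. There are 200 camera calls.

TASK

First clear up for dosing: put the red specimen mount that was left in the sprung cradle into the grey bin with the other mounts, and the stray paste syringe into the yellow bin with the other syringe. Then take the round amber flask by its neck from its cork ring, keep it upright, seat it in the cradle's blue ring and press it down against the spring until the ring is about level with the top of the fixed dark collar. Finish while still holding the flask pressed down, without overloading it, and leave the mould cup and the marker alone.

Things in the scene. Friction and masses are not known exactly. Their poses are not given: they have to be found in the camera images.
- stray_mount: red cylindrical specimen mount, diameter 30, height 20 mm, upright; starts standing in the blue seat ring of the cradle, its underside 9.5 mm below the ring's top, so 10.5 mm stand out above the ring. Origin: centre of the underside; z up. 45 g
- stray_syringe: paste syringe with a yellow band lying on the bench, 126 mm long along its own y, 28 mm wide at the flange (own x) and 17 mm thick. Origin: middle of its length, at bench level; z up. 30 g; grasp across the barrel at the origin
- mount_bin: grey open bin, outside 110 (x) x 150 (y) x 35 mm, walls and floor 5 mm thick, fixed. Origin: centre of the underside. Two black mounts (30 mm diameter, 20 mm high) stand in its -y end, at about x = -22 and +22, y = -43 mm, fixed; its +y half is free
- syringe_bin: yellow open bin, outside 110 (x) x 150 (y) x 35 mm, walls and floor 5 mm thick, fixed. Origin: centre of the underside. A syringe with a blue band lies in it along y at about x = -31 mm, fixed; its +x half is free
- flask: round-bottomed amber flask, 0.2 kg: ball of diameter 64 mm, straight neck of diameter 26 mm from 62 to 112 mm above the bottom, black stopper of diameter 28 mm from 112 to 124 mm. Origin: lowest point of the ball; z up along the neck. It starts upright on the cork ring, lowest point 8 mm above the bench
- flask_neck (a point): point on the flask's axis in the middle of the neck, 87 mm above its lowest point: a place to grip
- cork_ring: fixed cork ring that carries the flask at first, round in section, outside diameter 78, hole 38, height 20 mm. Origin: centre of the underside
- cradle: fixed dosing cradle: base plate 120 x 120 x 10 mm, on it a dark fixed collar, outside diameter 74, inside 58, top 50 mm above the bench; in it the sprung blue ring. Origin: centre of the underside
- collar_top (a point): centre of the top of the fixed collar, 50 mm above the bench
- seat_top (a point): centre of the top of the blue seat ring (round-lipped, outside diameter 52, opening 38 mm, closed floor 9.5 mm below its top); moves with the ring; 70 mm above the bench when not pressed. When the flask is seated its lowest point is 8 mm below this point
- seat_ring (a joint): how far the blue ring is pressed down, in m: 0 released, 0.020 level with the collar's top, 0.024 stop. The spring pushes up with 5 N at 0 and 14 N at 0.020 (450 N/m)
- mould_cup: bystander: white plastic cup of 65 mm diameter lying on its side behind the work; leave alone
- marker: bystander: marker with blue cap, 132 mm long, near the front left edge; leave alone

How it is judged (in metres and radians):
On the way, in this order (a step that is already met when the one before it is completed fails the run):
1. the red mount lies in the grey bin and the stray syringe in the yellow bin, both let go (x of stray_mount in the frame of mount_bin between -0.05 and 0.05 m and y of stray_mount in the frame of mount_bin between -0.07 and 0.07 m and z of stray_mount in the frame of mount_bin between 0 and 0.03 m and linear speed of each of stray_mount, stray_syringe below 0.05 m/s and contact force between the fingers and stray_mount below 0.1 N and x of stray_syringe in the frame of syringe_bin between -0.045 and 0.045 m and y of stray_syringe in the frame of syringe_bin between -0.04 and 0.04 m and z of stray_syringe in the frame of syringe_bin between 0 and 0.03 m and contact force between the fingers and stray_syringe below 0.1 N), for 0.2 s.
2. the flask is lifted clear of the cork ring (z of flask in the frame of cork_ring above 0.03 m and contact force between flask and cork_ring below 0.05 N), for 0.1 s.
3. the flask sits in the blue ring and presses it down nearly level with the collar (value of joint seat_ring above 0.015 m and horizontal distance between flask and seat_top below 0.006 m and z of flask in the frame of seat_top between -0.013 and -0.004 m and angle between flask's own z axis and vertical below 0.2 rad and contact force between flask and cradle above 6 N and contact force between the fingers and flask above 2 N and contact force between each of the arm, the fingers and cradle below 0.5 N), for 0.3 s.
At the end, for the whole second after the job is handed in: Red mount in the grey bin, stray syringe in the yellow bin, released and at rest. Gripper still holds the flask (over 2 N), upright to 0.2 rad, within 6 mm of the ring's centre, pressing the ring down 15 mm or more with over 6 N by the flask alone; arm and fingers off the cradle (all of step 1 and all of step 3); the arm keeps its last pose, push and grip.
It fails at once if a bystander (mould cup, marker) moved more than 30 mm (distance of any of mould_cup, marker from where it was at the start of the episode above 0.03 m).
It fails at once if the flask is forced into the cradle with more than 45 N (contact force between flask and cradle above 45 N).
It fails at once if the flask is tipped by more than 0.7 rad (angle between flask's own z axis and vertical above 0.7 rad).
It also fails if it takes over 64 s, if anything falls off the work surface, if the arm or the gripper's body presses on something with over 40 N, if the wrist force passes 120 N, or if a joint passes its speed limit or range.

## Working session

There is one attempt and no reset: what is moved stays moved. The work goes in short steps, Python scripts to look and compute and a tool call to move; the robot and the scene stay as the last step left them, time stands still between calls to the robot, and variables do not carry over. Pictures are saved under pics/ and viewed, at most 10 in all, crops included, and the job is handed in when it is done.

Besides the shell and the picture viewer there is one more tool, called after ">>>" in YAML: its name, and indented under it one key for each argument. step_arm: Moves the arm, as the interface text tells. Its arguments: {"type":"object","properties":{"commands":{"type":"array"}},"required":["commands"]}

```bash
mkdir -p pics
cat > h.py <<'E'
import numpy as np,cv2
from cell import ctrl
def grab(n):
    d=ctrl.get_image(n); h=d["image"].shape[0]; f=h/2/np.tan(np.radians(d["vfov"])/2); T=np.linalg.inv(d["world_to_cam"])
    v,u=np.mgrid[0:h,0:d["image"].shape[1]]; z=d["range_z"]
    P=np.stack([(u-d["cx"])/f*z,(v-d["cy"])/f*z,z],-1)@T[:3,:3].T+T[:3,3]; P[z==0]=np.nan
    d["P"]=P; d["f"]=f; d["cam"]=T[:3,3]; return d
def save(n,im): cv2.imwrite("pics/"+n,im[...,::-1])
E
python3 - <<'E'
from h import *
for n in("top","scene"):
    d=grab(n); save(n+"0.png",d["image"]); np.save(n+"0.npy",d["P"]); print(n,d["f"],d["cx"],d["cy"],d["cam"],d["world_to_cam"].round(3).tolist())
print(ctrl.read_state())
E
```

```text
top 375.85458064886046 324.90595488221675 202.44252396898207 [ 488.08358472   87.63233268 1001.16751612] [[-0.009, -1.0, 0.028, 64.15], [-0.994, 0.006, -0.109, 593.766], [0.109, -0.029, -0.994, 944.229], [0.0, 0.0, 0.0, 1.0]]
scene 389.2733147069948 323.34061510150633 204.22199797856277 [  39.05699857 -664.48790791  681.24940806] [[0.812, -0.583, 0.008, -424.707], [-0.316, -0.451, -0.835, 281.474], [0.491, 0.676, -0.55, 804.715], [0.0, 0.0, 0.0, 1.0]]
{'clock': 0.1, 'qpos': array([-1.16979331,  0.62923695,  0.03842914,  1.51826416, -0.02700953,
        0.99630993, -0.02000725]), 'qd': array([ 0.00045121, -0.00173705,  0.00099541, -0.0034051 , -0.00101159,
        0.0006343 , -0.00132493]), 'tau': array([ 2.43707087e-03, -5.64547849e+01,  1.23041790e+00, -1.93979502e+01,
        1.13274917e-02,  5.44193317e-03, -2.76936191e-06]), 'eef_pos': array([292.23163955, 579.9764289 , 230.49280364]), 'tool_rot': array([-3.13989146e+00, -8.95496236e-07,  2.67478992e+00]), 'force': array([-0.05777369, -0.52280943,  0.84929679]), 'torque': array([-0.07362355,  0.02606016, -0.02587482]), 'gripper_force': 0.0, 'width': 85.65049556731073}
```

View pics/top0.png

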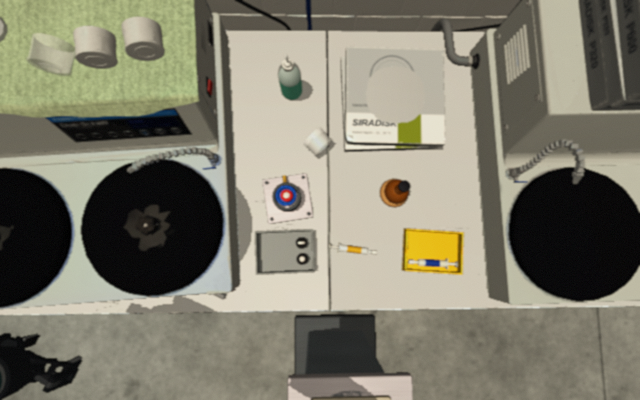

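View pics/scene0.png

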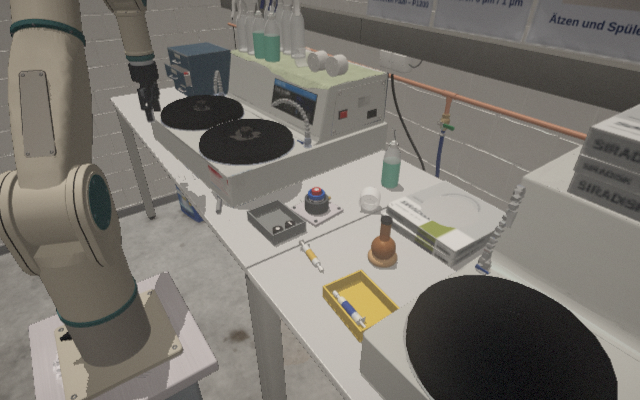

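The top view shows the cradle with the red mount at about (287,196), the grey bin at (286,252), the syringe at (356,249), the yellow bin at (433,251), the flask at (396,191) and the cup at (318,142). The scene view agrees with this. I'll enlarge the work area next.

Run:
```python
from h import *
im=cv2.imread("pics/top0.png"); c=im[165:285,245:475]; cv2.imwrite("pics/crop.png",cv2.resize(c,None,fx=3.4,fy=3.4,interpolation=cv2.INTER_CUBIC))
P=np.load("top0.npy")
hsv=cv2.cvtColor(im,cv2.COLOR_BGR2HSV); H,S,V=[hsv[...,i].astype(int) for i in range(3)]
X,Y,Z=P[...,0],P[...,1],P[...,2]
v,u=np.mgrid[0:400,0:640]
def rep(n,m,box):
    m=m&(u>=box[0])&(u<=box[2])&(v>=box[1])&(v<=box[3])
    q=P[m]; 
    r=cv2.minAreaRect(q[:,:2].astype(np.float32))
    print(n,m.sum(),"med",np.nanmedian(q,0).round(1),"zrange",np.nanpercentile(q[:,2],[2,98]).round(1),"rect",np.round(r[0],1),np.round(r[1],1),round(r[2],1))
rep("greybin rim",(Z>28)&(Z<42),(252,226,320,275))
rep("yelbin rim",(Z>28)&(Z<42),(398,224,468,277))
rep("syringe",(Z>5)&(Z<25)&(Y<160),(331,238,382,258))
rep("mount top",(Z>74)&(Z<88),(270,178,305,212))
rep("collar",(Z>44)&(Z<56),(260,172,318,226))
rep("seat+",(Z>64)&(Z<75),(260,172,318,226))
rep("plate",(Z>6)&(Z<14),(258,170,318,227))
rep("stopper",(Z>115),(375,170,420,215))
rep("ball",(Z>30)&(Z<75),(375,170,420,215))
rep("cork",(Z>10)&(Z<26),(375,170,420,215))
rep("bench",(abs(Z)<6),(335,262,395,285))
# all points near left front for marker
```

```text
greybin rim 413 med [467.  167.5  34.6] zrange [29.4 38.5] rect [469.5 165.4] [110. 150.] 1.9
yelbin rim 438 med [ 463.4 -220.4   34.3] zrange [28.8 38.4] rect [ 466.3 -219.3] [151.6 110. ] 85.6
syringe 258 med [473.2 -13.4  14.3] zrange [ 6.6 20.4] rect [477.6 -19.1] [126.8  30.9] 85.1
mount top 120 med [607.8 158.   80.5] zrange [76.2 83.8] rect [609.3 160.1] [33.8 29.8] 62.7
collar 256 med [608.1 158.   49.9] zrange [45.9 53.7] rect [609.6 159.2] [72.7 71.4] 0.7
seat+ 168 med [609.2 160.2  69.6] zrange [64.7 73.4] rect [609.4 160.1] [50.1 49.4] 44.9
plate 1304 med [598.3 154.   10.2] zrange [ 6.7 13.5] rect [609.2 162.5] [120.2 124.6] 8.4
stopper 118 med [ 621.1 -123.2  131.8] zrange [121.6 135.2] rect [ 622.4 -123.1] [25.7 26.7] 82.5
ball 345 med [ 612.7 -112.4   60. ] zrange [40.5 70.6] rect [ 619.8 -120.9] [62.2 54.9] 29.4
cork 185 med [ 604.4 -102.2   17.6] zrange [11.9 22. ] rect [ 616.7 -116.6] [76.6 59.1] 36.8
bench 1456 med [408.4 -45.    0. ] zrange [-3.8  3.8] rect [408.7 -45.9] [159.9  60.4] 89.4
```

View pics/crop.png

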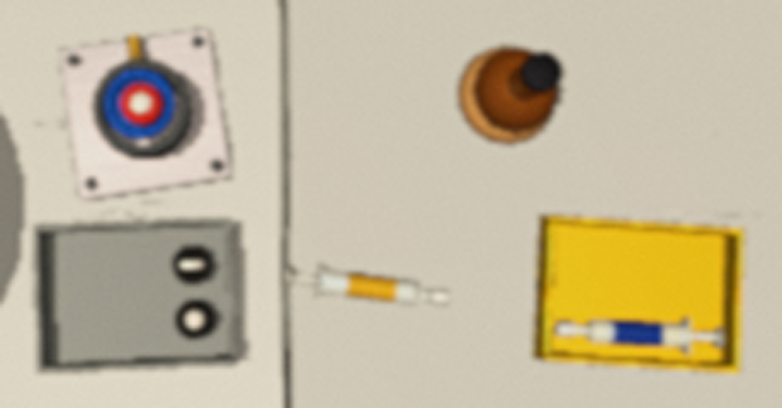

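The crop confirms the layout, and the syringe already lies almost parallel to the yellow bin. Free space is the left (+y) part of the grey bin and the upper (+x) part of the yellow bin. Next I'll check heights along the first path and write a pose-to-shift helper.

```bash
cat >> h.py <<'E'
from scipy.spatial.transform import Rotation as R
def to(*targets):
    s=ctrl.read_state(); r=R.from_euler("xyz",s["tool_rot"]); p=s["eef_pos"]
    print("t",round(s["clock"],2),"p",p.round(1),"rpy deg",np.degrees(s["tool_rot"]).round(2),"w",round(s["width"],1),"gf",round(s["gripper_force"],1),"F",s["force"].round(1),"q",s["qpos"].round(2))
    for x,y,z,yaw in targets:
        g=R.from_euler("xyz",[np.pi,0,np.radians(yaw)])
        print((x,y,z,yaw),"shift cm",(r.inv().apply(np.array([x,y,z])-p)/10).round(2),"rv",(r.inv()*g).as_rotvec().round(3))
E
python3 - <<'E'
from h import *
P=np.load("top0.npy").reshape(-1,3); Q=np.load("scene0.npy").reshape(-1,3); A=np.vstack([P,Q])
for y0 in range(200,620,60):
    for x0 in(300,400,500,600):
        m=(A[:,1]>y0)&(A[:,1]<y0+60)&(A[:,0]>x0)&(A[:,0]<x0+100)
        print(y0,x0,m.sum() and np.nanpercentile(A[m,2],[50,99]).round(),end=" | ")
    print()
to((540,160,230,85),(609.4,160,180,85),(609.4,160,71.5,85))
E
```

```text
200 300 [-2.  4.] | 200 400 [ 4. 37.] | 200 500 [ 0. 36.] | 200 600 [ 0. 14.] | 
260 300 [ -0. 143.] | 260 400 [118. 174.] | 260 500 [106. 178.] | 260 600 [ 95. 232.] | 
320 300 [  1. 154.] | 320 400 [174. 187.] | 320 500 [183. 188.] | 320 600 [169. 279.] | 
380 300 [  1. 175.] | 380 400 [181. 188.] | 380 500 [174. 195.] | 380 600 [182. 282.] | 
440 300 [  0. 176.] | 440 400 [180. 187.] | 440 500 [174. 196.] | 440 600 [183. 263.] | 
500 300 [140. 559.] | 500 400 [181. 187.] | 500 500 [183. 188.] | 500 600 [174. 188.] | 
560 300 [138. 517.] | 560 400 [140. 180.] | 560 500 [174. 185.] | 560 600 [141. 174.] | 
t 0.1 p [292.2 580.  230.5] rpy deg [-179.9    -0.    153.25] w 85.7 gf 0.0 F [-0.1 -0.5  0.8] q [-1.17  0.63  0.04  1.52 -0.03  1.   -0.02]
(540, 160, 230, 85) shift cm [-41.03 -26.35   0.09] rv [-1.000e-03  1.000e-03  1.191e+00]
(609.4, 160, 180, 85) shift cm [-47.22 -23.22   5.09] rv [-1.000e-03  1.000e-03  1.191e+00]
(609.4, 160, 71.5, 85) shift cm [-47.22 -23.2   15.94] rv [-1.000e-03  1.000e-03  1.191e+00]
```

>>> step_arm:
  commands: [-3, -2.5, -3, 0, 0, 0.1, 1, -7, -5.5, -3, 0, 0, 0.22, 1, -11, -9, -3, 0, 0, 0.35, 1, -15, -12.5, -3, 0, 0, 0.48, 1, -19, -16, -3, 0, 0, 0.62, 1, -23, -19, -3, 0, 0, 0.75, 1, -27, -22.5, -3, 0, 0, 0.88, 1, -31, -26, -3, 0, 0, 1.02, 1, -34.6, -29.1, -3, 0, 0, 1.15, 1, -34.6, -29.1, -3, 0, 0, 1.19, 1]

```text
clock: 1.1
eef_pos: [472.2, 158.5, 261.6]
tool_rot: [3.14, 0.003, 1.473]
force: [-0.5, 0.4, 1.0]
width: 85.4
gripper_force: 0.0
```

```bash
python3 -c "
from h import *
to((609.4,160,150,85),(609.4,160,71.5,85))"
```

```text
t 1.1 p [472.2 158.5 261.6] rpy deg [1.7991e+02 1.7000e-01 8.4390e+01] w 85.4 gf 0.0 F [-0.5  0.4  1. ] q [-0.68  0.4   0.41  1.9  -0.2   0.88 -0.26]
(609.4, 160, 150, 85) shift cm [ 1.52 13.62 11.17] rv [ 0.002  0.003 -0.011]
(609.4, 160, 71.5, 85) shift cm [ 1.55 13.61 19.02] rv [ 0.002  0.003 -0.011]
```

>>> step_arm:
  commands: [0.5, 4.5, 3, 0, 0, -0.01, 1, 1, 9, 6, 0, 0, -0.01, 1, 1.5, 13.6, 9, 0, 0, -0.01, 0.7, 1.5, 13.6, 13, 0, 0, -0.01, 0.6, 1.5, 13.6, 15.5, 0, 0, -0.01, 0.6, 1.5, 13.6, 16, 0, 0, -0.01, 0.6, 1.5, 13.6, 16, 0, 0, -0.01, 0.6]

```text
clock: 1.8
eef_pos: [606.5, 168.4, 100.5]
tool_rot: [-3.139, 0.001, 1.495]
force: [-0.6, -0.1, 0.5]
width: 51.4
gripper_force: 0.0
```

```bash
python3 -c "
from h import *
d=grab('scene'); save('s1.png',cv2.resize(d['image'][110:260,230:430],None,fx=3,fy=3,interpolation=cv2.INTER_CUBIC))
to((609.4,160,71.5,85))"
```

```text
t 1.85 p [607.6 168.6 102. ] rpy deg [ 1.7996e+02 -2.0000e-02  8.5670e+01] w 51.4 gf 0.0 F [ 0.7  0.3 -0.2] q [-0.5   0.78  0.31  1.69 -0.33  0.72 -0.1 ]
(609.4, 160, 71.5, 85) shift cm [-0.84  0.25  3.05] rv [ 0.001 -0.     0.012]
```

View pics/s1.png

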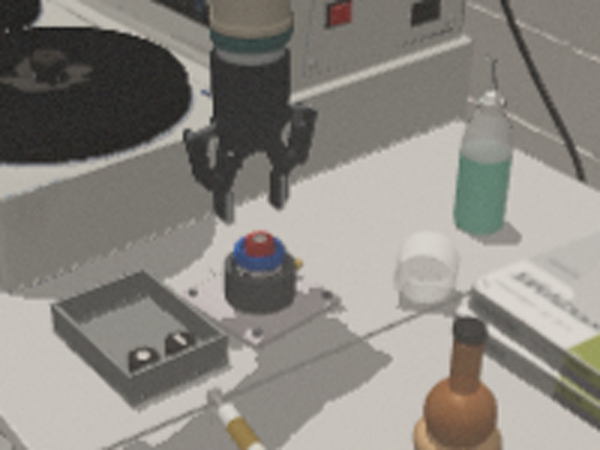

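The gripper hovers above the red mount (crop 260,243), with its fingers either side along x. I'll centre it and descend.

>>> step_arm:
  commands: [-0.84, 0.2, 0.5, 0, 0, 0.01, 0.6, -0.84, 0.2, 1.5, 0, 0, 0.01, 0.6, -0.84, 0.2, 2.5, 0, 0, 0.01, 0.6, -0.84, 0.2, 3.0, 0, 0, 0.01, 0.6, -0.84, 0.2, 3.0, 0, 0, 0.01, 0.6, -0.84, 0.2, 3.0, 0, 0, 0.01, 0.2, -0.84, 0.2, 3.0, 0, 0, 0.01, 0.2, -0.84, 0.2, 3.0, 0, 0, 0.01, 0.1, -0.84, 0.2, 3.0, 0, 0, 0.01, 0.1, -0.84, 0.2, 3.0, 0, 0, 0.01, 0.1]

```text
clock: 2.85
eef_pos: [608.9, 159.8, 71.8]
tool_rot: [3.141, -0.0, 1.485]
force: [-1.3, -0.2, 3.2]
width: 26.8
gripper_force: 59.0
```

```bash
python3 -c "
from h import *
to((609.4,160,160,85))"
```

```text
t 2.85 p [608.9 159.8  71.8] rpy deg [ 1.7997e+02 -2.0000e-02  8.5070e+01] w 26.8 gf 59.0 F [-1.3 -0.2  3.2] q [-0.47  0.82  0.29  1.71 -0.35  0.67 -0.08]
(609.4, 160, 160, 85) shift cm [ 0.03  0.06 -8.82] rv [ 0.001 -0.     0.001]
```

>>> step_arm:
  commands: [0, 0, -1, 0, 0, 0, 0.1, 0, 0, -3, 0, 0, 0, 0.1, 0, 0, -5, 0, 0, 0, 0.1, 0, 0, -7, 0, 0, 0, 0.1, 0, 0, -8, 0, 0, 0, 0.1, 0, 0, -8, 0, 0, 0, 0.1]

```text
clock: 3.45
eef_pos: [609.7, 159.8, 152.9]
tool_rot: [3.139, -0.001, 1.485]
force: [-0.4, -0.3, -0.4]
width: 26.7
gripper_force: 59.1
```

```bash
python3 -c "
from h import *
d=grab('scene'); save('s2.png',cv2.resize(d['image'][110:260,230:430],None,fx=3,fy=3,interpolation=cv2.INTER_CUBIC))
to((470,200,120,85),(470,200,22,85))"
```

```text
t 3.5 p [608.9 159.8 151.7] rpy deg [ 1.7995e+02 -3.0000e-02  8.5080e+01] w 26.6 gf 59.1 F [ 0.4 -0.1 -0.6] q [-0.5   0.71  0.34  1.66 -0.3   0.82 -0.12]
(470, 200, 120, 85) shift cm [  2.81 -14.18   3.16] rv [ 0.001 -0.     0.001]
(470, 200, 22, 85) shift cm [  2.81 -14.19  12.96] rv [ 0.001 -0.     0.001]
```

View pics/s2.png

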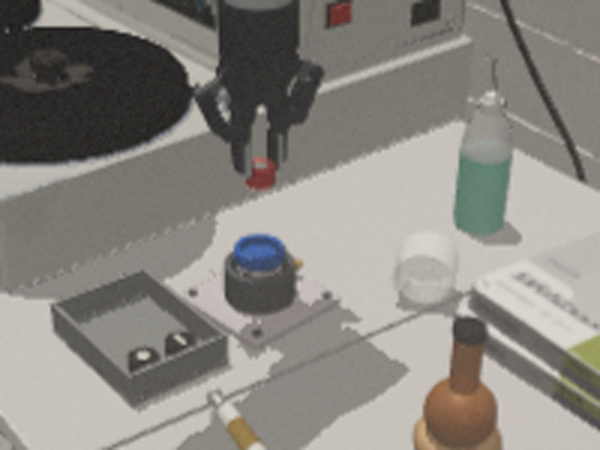

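The mount is held upright at crop (262,173) and the ring is empty. I'll carry it to the grey bin.

>>> step_arm:
  commands: [0.7, -3.5, 1, 0, 0, 0, 0.1, 1.4, -7, 2, 0, 0, 0, 0.1, 2.1, -10.5, 3, 0, 0, 0, 0.1, 2.8, -14.2, 3, 0, 0, 0, 0.1, 2.8, -14.2, 6, 0, 0, 0, 0.1, 2.8, -14.2, 9, 0, 0, 0, 0.1, 2.8, -14.2, 11, 0, 0, 0, 0.1, 2.8, -14.2, 12.5, 0, 0, 0, 0.1, 2.8, -14.2, 13.3, 0, 0, 0, 0.1, 2.8, -14.2, 13.3, 0, 0, 0, 0.1]

```text
clock: 4.5
eef_pos: [468.7, 199.2, 17.2]
tool_rot: [-3.139, 0.001, 1.484]
force: [-0.3, 0.3, -0.7]
width: 26.8
gripper_force: 59.2
```

>>> step_arm:
  commands: [0, 0, 0, 0, 0, 0, 0.1, 0, 0, 0, 0, 0, 0, 0.45, 0, 0, 0, 0, 0, 0, 0.5, 0, 0, 0, 0, 0, 0, 0.5, 0, 0, -2, 0, 0, 0, 0.5, 0, 0, -5, 0, 0, 0, 0.5, 0, 0, -9, 0, 0, 0, 0.5, 0, 0, -12, 0, 0, 0, 0.5, 0, 0, -12, 0, 0, 0, 0.5]

```text
clock: 5.4
eef_pos: [472.2, 200.7, 142.1]
tool_rot: [3.135, -0.004, 1.485]
force: [0.2, 1.3, -0.1]
width: 42.8
gripper_force: 0.0
```

```bash
python3 -c "
from h import *
to((477.6,-19.1,100,85.1),(477.6,-19.1,4,85.1))"
```

```text
t 5.4 p [472.2 200.7 142.1] rpy deg [179.61  -0.23  85.08] w 42.8 gf 0.0 F [ 0.2  1.3 -0.1] q [-0.69  0.59  0.35  2.   -0.34  0.6  -0.2 ]
(477.6, -19.1, 100, 85.1) shift cm [-21.87   2.4    4.14] rv [ 0.007 -0.004 -0.   ]
(477.6, -19.1, 4, 85.1) shift cm [-21.91   2.33  13.74] rv [ 0.007 -0.004 -0.   ]
```

>>> step_arm:
  commands: [-4, 0.5, 0, 0, 0, 0, 0.5, -8, 1, 0, 0, 0, 0, 0.5, -12, 1.5, 0, 0, 0, 0, 0.5, -16, 2, 0, 0, 0, 0, 0.6, -20, 2.5, 2, 0, 0, 0, 0.6, -21.8, 2.6, 4, 0, 0, 0, 0.6, -21.8, 2.6, 6, 0, 0, 0, 0.6, -21.8, 2.6, 7.5, 0, 0, 0, 0.6, -21.8, 2.6, 7.5, 0, 0, 0, 0.6, -21.8, 2.6, 7.5, 0, 0, 0, 0.6]

```text
clock: 6.4
eef_pos: [476.4, -19.7, 63.1]
tool_rot: [-3.141, 0.0, 1.485]
force: [0.7, 0.4, -0.1]
width: 51.3
gripper_force: 0.0
```

```bash
python3 -c "
from h import *
d=grab('scene'); save('s3.png',cv2.resize(d['image'][170:320,230:430],None,fx=3,fy=3,interpolation=cv2.INTER_CUBIC))
to((477.6,-19.1,4,85.1))"
```

```text
t 6.45 p [476.9 -19.6  63.5] rpy deg [179.99  -0.    85.08] w 51.6 gf 0.0 F [-0.3 -0.1 -0.8] q [-0.15  0.68  0.2   2.13 -0.37  0.36  0.26]
(477.6, -19.1, 4, 85.1) shift cm [0.05 0.07 5.95] rv [ 0. -0. -0.]
```

View pics/s3.png

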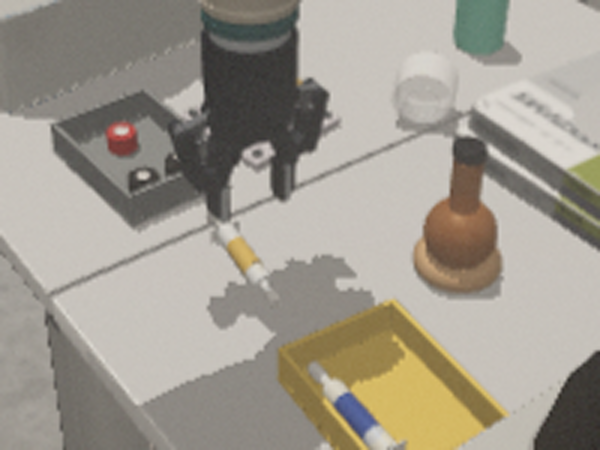

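The red mount stands in the grey bin at crop (122,137). The open fingers straddle the syringe (crop 240,250). I'll descend and grip.

>>> step_arm:
  commands: [0, 0, 2, 0, 0, 0, 0.6, 0, 0, 4, 0, 0, 0, 0.6, 0, 0, 5.2, 0, 0, 0, 0.6, 0, 0, 5.8, 0, 0, 0, 0.6, 0, 0, 5.8, 0, 0, 0, 0.6, 0, 0, 5.8, 0, 0, 0, 0.1, 0, 0, 5.8, 0, 0, 0, 0, 0, 0, 5.8, 0, 0, 0, 0, 0, 0, 5.8, 0, 0, 0, 0, 0, 0, 5.8, 0, 0, 0, 0]

```text
clock: 7.45
eef_pos: [477.0, -19.5, 6.4]
tool_rot: [3.141, -0.001, 1.485]
force: [-0.8, -0.1, 5.9]
width: 18.8
gripper_force: 58.0
```

```bash
python3 -c "
from h import *
to((477.6,-19.1,90,85.1),(480.3,-220.4,90,85.5),(480.3,-220.4,11,85.5))"
```

```text
t 7.45 p [477.  -19.5   6.4] rpy deg [ 1.7994e+02 -5.0000e-02  8.5060e+01] w 18.8 gf 58.0 F [-0.8 -0.1  5.9] q [-0.13  0.8   0.17  2.15 -0.56  0.24  0.45]
(477.6, -19.1, 90, 85.1) shift cm [ 0.05  0.06 -8.36] rv [ 0.001 -0.001 -0.001]
(480.3, -220.4, 90, 85.5) shift cm [-19.98   2.06  -8.38] rv [ 0.001 -0.001 -0.008]
(480.3, -220.4, 11, 85.5) shift cm [-19.99   2.06  -0.48] rv [ 0.001 -0.001 -0.008]
```

>>> step_arm:
  commands: [0, 0, -3, 0, 0, 0, 0, 0, 0, -6, 0, 0, 0, 0, -2, 0.2, -8.4, 0, 0, 0, 0, -5, 0.5, -8.4, 0, 0, 0, 0, -9, 0.9, -8.4, 0, 0, 0, 0, -13, 1.3, -8.4, 0, 0, 0, 0, -17, 1.7, -8.4, 0, 0, 0, 0, -20, 2, -8.4, 0, 0, -0.01, 0, -20, 2, -8.4, 0, 0, -0.01, 0, -20, 2, -8.4, 0, 0, -0.01, 0]

```text
clock: 8.45
eef_pos: [479.2, -221.2, 89.7]
tool_rot: [3.141, -0.0, 1.493]
force: [0.9, 0.7, 0.2]
width: 18.6
gripper_force: 58.4
```

```bash
python3 -c "
from h import *
d=grab('scene'); save('s4.png',cv2.resize(d['image'][200:350,270:470],None,fx=3,fy=3,interpolation=cv2.INTER_CUBIC))
to((480.3,-220.4,12,85.5))"
```

```text
t 8.5 p [ 479.3 -219.8   89.5] rpy deg [-1.7998e+02 -6.0000e-02  8.5650e+01] w 18.6 gf 58.4 F [ 0.2  0.  -0.3] q [ 0.18  0.69  0.31  1.99 -0.4   0.52  0.69]
(480.3, -220.4, 12, 85.5) shift cm [-0.06  0.11  7.75] rv [-0.    -0.001  0.003]
```

View pics/s4.png

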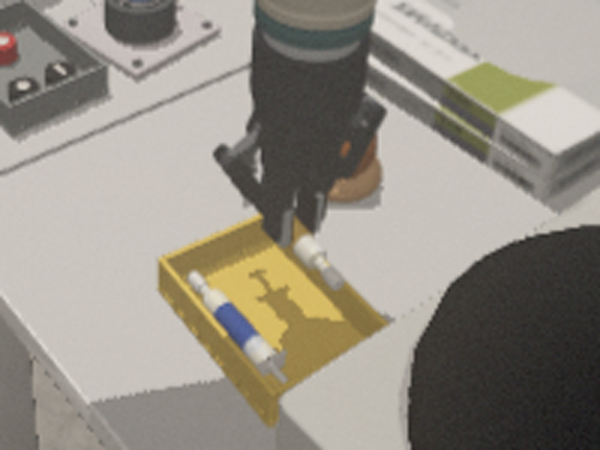

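The syringe is held level over the yellow bin, clear of the blue one. I'll lower and release it.

>>> step_arm:
  commands: [0, 0.1, 2, 0, 0, 0, 0, 0, 0.1, 4.5, 0, 0, 0, 0, 0, 0.1, 6.5, 0, 0, 0, 0, 0, 0.1, 7.4, 0, 0, 0, 0, 0, 0.1, 7.7, 0, 0, 0, 0, 0, 0.1, 7.7, 0, 0, 0, 0, 0, 0.1, 7.7, 0, 0, 0, 0.33, 0, 0.1, 7.7, 0, 0, 0, 0.33, 0, 0.1, 7.7, 0, 0, 0, 0.33, 0, 0.1, 7.7, 0, 0, 0, 0.33]

```text
clock: 9.5
eef_pos: [480.1, -219.8, 11.9]
tool_rot: [-3.14, -0.001, 1.496]
force: [-0.3, -0.4, -0.6]
width: 28.2
gripper_force: 0.1
```

>>> step_arm:
  commands: [0, 0, -1, 0, 0, 0, 0.33, 0, 0, -3, 0, 0, 0, 0.33, 0, 0, -6, 0, 0, 0, 0.33, 0, 0, -10, 0, 0, 0, 0.4, 0, 0, -14, 0, 0, 0, 0.6, 0, 0, -17, 0, 0, 0, 0.6, 0, 0, -17, 0, 0, 0, 0.6, 0, 0, -17, 0, 0, 0, 0.6]

```text
clock: 10.3
eef_pos: [480.5, -220.5, 183.0]
tool_rot: [3.141, -0.0, 1.495]
force: [-0.2, 0.5, -0.2]
width: 50.9
gripper_force: 0.0
```

Run:
```python
from h import *
d=grab('scene'); save('s5.png',cv2.resize(d['image'][170:350,230:470],None,fx=3,fy=3,interpolation=cv2.INTER_CUBIC))
# flask axis: neck/stopper from both cams
for d,n in((d,"scene"),(grab("top"),"top")):
    P=d["P"]; X,Y,Z=np.moveaxis(P,-1,0)
    near=(np.hypot(X-621,Y+122)<45)
    from scipy.optimize import least_squares
    q=P[near&(Z>24)&(Z<66)]
    r=least_squares(lambda c:np.hypot(np.hypot(q[:,0]-c[0],q[:,1]-c[1]),q[:,2]-40)-32,[621,-122],loss="soft_l1"); print(n,"ball",len(q),r.x.round(1))
    q=P[near&(Z>74)&(Z<118)]
    if len(q)>8:
        r=least_squares(lambda c:np.hypot(q[:,0]-c[0],q[:,1]-c[1])-13,r.x,loss="soft_l1"); print(n,"neck",len(q),r.x.round(1))
    c=[609.4,160]; m=(np.hypot(X-609,Y-160)<32)&(Z>64)&(Z<75); print(n,"ring",m.sum(),np.round(cv2.minEnclosingCircle(P[m][:,:2].astype(np.float32)),1) if 0 else cv2.minEnclosingCircle(P[m][:,:2].astype(np.float32)))
to((621,-122,180,85.5),(621,-122,78,85.5))
```

```text
scene ball 406 [ 622.  -125.5]
scene neck 26 [ 621.2 -125.9]
scene ring 65 ((606.6203002929688, 156.3987579345703), 26.935604095458984)
top ball 276 [ 622.5 -124. ]
top neck 46 [ 622.5 -124.4]
top ring 167 ((609.4225463867188, 159.9173583984375), 25.84611701965332)
t 10.4 p [ 479.6 -220.1  181.4] rpy deg [-1.7988e+02 -5.0000e-02  8.5650e+01] w 51.5 gf 0.0 F [-0.5  0.1 -0.3] q [ 0.1   0.55  0.41  1.92 -0.32  0.74  0.62]
(621, -122, 180, 85.5) shift cm [10.86 13.35  0.12] rv [-0.002 -0.001  0.003]
(621, -122, 78, 85.5) shift cm [10.85 13.37 10.32] rv [-0.002 -0.001  0.003]
```

View pics/s5.png

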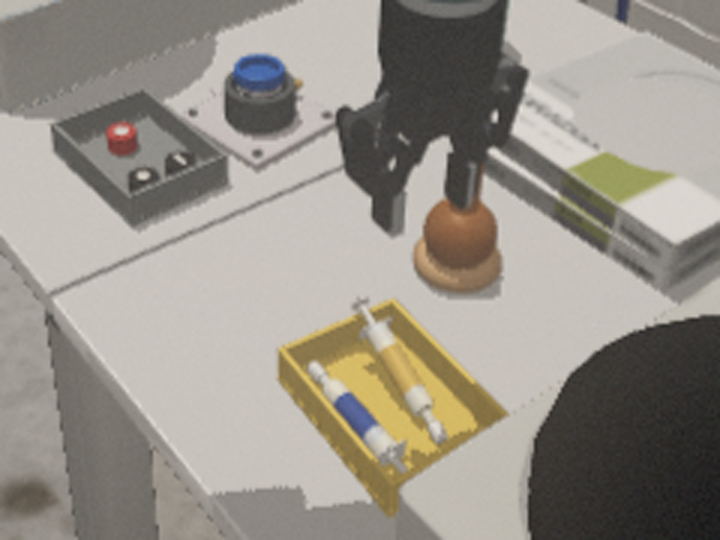

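The syringe is in the yellow bin and the mount in the grey one. The plunger end at crop (360,302) may be resting on the +y wall, so I'll check its height and extent.

Run:
```python
from h import *
d=grab("top"); P=d["P"]; b=R.from_euler("z",-4.4,degrees=True)
L=b.inv().apply((P-np.array([466.3,-219.3,0])).reshape(-1,3)).reshape(P.shape)
im=d["image"].astype(int)
m=(abs(L[...,0])<40)&(abs(L[...,1])<110)
for y0 in range(-80,100,8):
    k=m&(L[...,1]>=y0)&(L[...,1]<y0+8)&(L[...,0]>-6)&(L[...,0]<36)
    grey=k&(im.max(-1)-im.min(-1)<70)&(im.max(-1)>110)
    print(y0,"n",k.sum(),"zmax",np.nanmax(L[k][:,2]).round(1) if k.any() else 0,"grey",grey.sum(),np.nanmedian(L[grey],0).round(1) if grey.any() else "")
x,y=[400,225]
cv2.imwrite("pics/bin.png",cv2.resize(d["image"][215:285,390:480,::-1],None,fx=7,fy=7,interpolation=cv2.INTER_CUBIC))
```

```text
-80 n 3 zmax 35.3 grey 0 
-72 n 114 zmax 38.1 grey 0 
-64 n 47 zmax 8.5 grey 0 
-56 n 59 zmax 567.3 grey 11 [ 15.1 -50.2 562.5]
-48 n 133 zmax 577.9 grey 53 [ 14.8 -42.9 565. ]
-40 n 192 zmax 589.2 grey 97 [ 14.2 -35.4 570.6]
-32 n 212 zmax 592.4 grey 129 [ 14.7 -27.7 568.5]
-24 n 189 zmax 595.7 grey 133 [ 19.  -20.2 568.2]
-16 n 144 zmax 595.8 grey 110 [ 22.  -12.1 568.4]
-8 n 135 zmax 606.9 grey 87 [ 16.6  -3.7 586.9]
0 n 158 zmax 614.1 grey 112 [ 13.5   4.4 596.2]
8 n 202 zmax 620.2 grey 161 [ 13.4  12.2 599.7]
16 n 268 zmax 625.0 grey 197 [ 12.   19.8 603.6]
24 n 493 zmax 627.1 grey 225 [ 10.3  28.6 605.9]
32 n 1372 zmax 629.5 grey 356 [ 12.8  35.9 600.3]
40 n 754 zmax 629.0 grey 296 [ 11.4  44.  601.8]
48 n 771 zmax 626.4 grey 184 [  8.6  50.9 600.7]
56 n 527 zmax 620.6 grey 43 [  1.9  58.9 596.6]
64 n 77 zmax 604.0 grey 3 [21.2 68.  45.6]
72 n 108 zmax 53.5 grey 64 [18.2 75.7  2.8]
80 n 48 zmax 3.6 grey 48 [15.1 84.   0.6]
88 n 45 zmax 5.8 grey 45 [14.6 92.2  0.1]
96 n 49 zmax 3.3 grey 49 [16.8 99.5 -0.7]
```

View pics/bin.png

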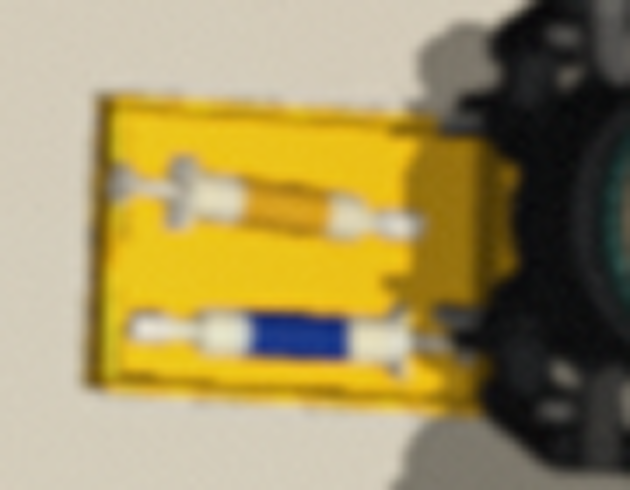

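The plunger end is raised on the +y wall: z is about 45 mm at local y 68. I gripped about 9 mm off the middle because the image box cut the plunger off. I'll regrip, shift it 10 mm towards −y, and let go.

>>> step_arm:
  commands: [0, 0, 4, 0, 0, 0, 0.34, 0, 0, 8, 0, 0, 0, 0.34, 0, 0, 12, 0, 0, 0, 0.34, 0, 0, 15, 0, 0, 0, 0.34, 0, 0, 16.6, 0, 0, 0, 0.34, 0, 0, 16.6, 0, 0, 0, 0.34, 0, 0, 16.6, 0, 0, 0, 0, 0, 0, 16.6, 0, 0, 0, 0, 0, 0, 16.6, 0, 0, 0, 0, 0, 0, 16.6, 0, 0, 0, 0]

```text
clock: 11.45
eef_pos: [481.0, -220.7, 17.1]
tool_rot: [3.14, 0.0, 1.495]
force: [-0.1, 0.2, -0.8]
width: 12.5
gripper_force: 59.3
```

>>> step_arm:
  commands: [0, 0, -1, 0, 0, 0, 0, -0.4, 0, -1.5, 0, 0, 0, 0, -1, 0, -1.5, 0, 0, 0, 0, -1, 0, -1.5, 0, 0, 0, 0, -1, 0, -0.7, 0, 0, 0, 0, -1, 0, 0, 0, 0, 0, 0, -1, 0, 0, 0, 0, 0, 0, -1, 0, 0, 0, 0, 0, 0.34, -1, 0, 0, 0, 0, 0, 0.34, -1, 0, 0, 0, 0, 0, 0.34]

```text
clock: 12.45
eef_pos: [479.8, -230.7, 16.4]
tool_rot: [-3.142, -0.0, 1.495]
force: [0.1, 0.7, -1.0]
width: 28.9
gripper_force: 0.0
```

>>> step_arm:
  commands: [0, 0, -1, 0, 0, 0, 0.34, 0, 0, -3, 0, 0, 0, 0.34, 0, 0, -6, 0, 0, 0, 0.34, 0, 0, -10, 0, 0, 0, 0.4, 0, 0, -14, 0, 0, 0, 0.6, 2, 2.5, -17, 0, 0, 0, 0.6, 4, 5, -17, 0, 0, 0, 0.6, 6, 7.5, -17, 0, 0, 0, 0.6, 6, 7.5, -17, 0, 0, 0, 0.6, 6, 7.5, -17, 0, 0, 0, 0.6]

```text
clock: 13.45
eef_pos: [559.0, -176.0, 186.7]
tool_rot: [-3.141, 0.0, 1.496]
force: [-0.2, -0.3, -0.5]
width: 51.5
gripper_force: 0.0
```

Run:
```python
from h import *
d=grab("top"); P=d["P"]; b=R.from_euler("z",-4.4,degrees=True)
L=b.inv().apply((P-np.array([466.3,-219.3,0])).reshape(-1,3)).reshape(P.shape)
im=d["image"].astype(int)
for y0 in range(-80,90,8):
    k=(L[...,1]>=y0)&(L[...,1]<y0+8)&(L[...,0]>-10)&(L[...,0]<38)
    g=k&(im.max(-1)-im.min(-1)<70)&(im.max(-1)>110)
    print(y0,"zmax",np.nanmax(L[k][:,2]).round(1) if k.any() else 0,"grey",g.sum(),np.nanmedian(L[g],0).round(1) if g.any() else "")
cv2.imwrite("pics/bin2.png",cv2.resize(d["image"][155:285,390:480,::-1],None,fx=4.5,fy=4.5,interpolation=cv2.INTER_CUBIC))
to((622.3,-124.6,78,85.5))
```

```text
-80 zmax 37.3 grey 0 
-72 zmax 38.6 grey 0 
-64 zmax 15.0 grey 2 [ 12.9 -57.1  14. ]
-56 zmax 20.2 grey 13 [ 11.5 -51.7  15.7]
-48 zmax 17.9 grey 13 [ 13.1 -44.9  15. ]
-40 zmax 18.2 grey 7 [ 12.9 -37.   15.9]
-32 zmax 22.9 grey 19 [ 12.3 -27.6  20.7]
-24 zmax 23.7 grey 14 [ 11.8 -20.7  22.1]
-16 zmax 25.4 grey 0 
-8 zmax 27.7 grey 0 
0 zmax 29.3 grey 0 
8 zmax 27.8 grey 0 
16 zmax 28.2 grey 6 [12.8 22.8 23.5]
24 zmax 601.9 grey 20 [13.6 28.5 25.4]
32 zmax 604.3 grey 26 [ 33.1  34.8 601.5]
40 zmax 294.7 grey 19 [12.9 43.  28. ]
48 zmax 631.9 grey 10 [14.8 52.6 24.9]
56 zmax 647.7 grey 37 [ 30.6  61.4 636.9]
64 zmax 663.2 grey 84 [ 25.3  68.9 647.3]
72 zmax 675.9 grey 218 [ 18.5  76.5 652.5]
80 zmax 683.8 grey 303 [ 15.6  84.1 661.8]
88 zmax 689.9 grey 383 [ 15.1  92.1 666.2]
t 13.5 p [ 558.2 -177.1  186.6] rpy deg [-1.7996e+02  3.0000e-02  8.5620e+01] w 51.0 gf 0.0 F [ 0.4 -0.9 -0.8] q [-0.01  0.62  0.43  1.76 -0.33  0.83  0.5 ]
(622.3, -124.6, 78, 85.5) shift cm [ 5.73  6.   10.85] rv [-0.001  0.001  0.002]
```

The syringe now lies flat inside the bin, with its top at 22–29 mm. Next is the flask's neck.

>>> step_arm:
  commands: [3, 3, 0, 0, 0, 0, 0.65, 5.7, 6, 0, 0, 0, 0, 0.65, 5.7, 6, 0, 0, 0, 0, 0.65, 5.7, 6, 3, 0, 0, 0, 0.65, 5.7, 6, 6, 0, 0, 0, 0.65, 5.7, 6, 8, 0, 0, 0, 0.65, 5.7, 6, 10, 0, 0, 0, 0.65, 5.7, 6, 10.9, 0, 0, 0, 0.65, 5.7, 6, 10.9, 0, 0, 0, 0.65, 5.7, 6, 10.9, 0, 0, 0, 0.65]

```text
clock: 14.5
eef_pos: [623.3, -125.3, 78.1]
tool_rot: [3.141, 0.001, 1.494]
force: [-0.7, 0.8, 0.3]
width: 55.8
gripper_force: 0.0
```

Run:
```python
from h import *
to((622.3,-124.6,77,85.5))
```

```text
t 14.5 p [ 623.3 -125.3   78.1] rpy deg [1.7995e+02 3.0000e-02 8.5590e+01] w 55.8 gf 0.0 F [-0.7  0.8  0.3] q [-0.06  0.83  0.36  1.69 -0.41  0.7   0.44]
(622.3, -124.6, 77, 85.5) shift cm [ 0.06 -0.11  0.11] rv [0.001 0.001 0.002]
```

Close on the neck, then lift slowly.

>>> step_arm:
  commands: [0, 0, 0, 0, 0, 0, 0.4, 0, 0, 0, 0, 0, 0, 0.35, 0, 0, 0, 0, 0, 0, 0.2, 0, 0, 0, 0, 0, 0, 0.1, 0, 0, 0, 0, 0, 0, 0.1, 0, 0, 0, 0, 0, 0, 0.1]

```text
clock: 15.1
eef_pos: [623.1, -124.4, 78.2]
tool_rot: [3.141, -0.0, 1.495]
force: [-1.9, 0.0, 6.4]
width: 24.7
gripper_force: 58.4
```

>>> step_arm:
  commands: [0, 0, -0.5, 0, 0, 0, 0.1, 0, 0, -1.5, 0, 0, 0, 0.1, 0, 0, -3, 0, 0, 0, 0.1, 0, 0, -5, 0, 0, 0, 0.1, 0, 0, -7.5, 0, 0, 0, 0.1, 0, 0, -10, 0, 0, 0, 0.1, 0, 0, -12, 0, 0, 0, 0.1, 0, 0, -12, 0, 0, 0, 0.1, 0, 0, -12, 0, 0, 0, 0.1]

```text
clock: 16.0
eef_pos: [623.3, -124.2, 197.7]
tool_rot: [3.141, -0.0, 1.495]
force: [-0.4, 0.2, -2.7]
width: 24.9
gripper_force: 58.9
```

```bash
cat > ball.py <<'E'
from h import *
from scipy.optimize import least_squares
def ball(dz):
    # ball centre expected at TCP + dz along z
    s=ctrl.read_state(); p=s["eef_pos"]
    for n in("scene","top"):
        d=grab(n); P=d["P"]; c0=p+[0,0,dz]; im=d["image"].astype(int)
        m=(np.linalg.norm(P-c0,axis=-1)<42)&(P[...,2]<c0[2]+22)&(im[...,0]-im[...,2]>40)
        q=P[m]
        if len(q)<30: print(n,"few",len(q)); continue
        r=least_squares(lambda c:np.linalg.norm(q-c,axis=1)-32,c0,loss="soft_l1",f_scale=2); print(n,len(q),"ball",r.x.round(1),"minus tcp",(r.x-p).round(1))
E
python3 - <<'E'
from ball import *
ball(-37)
to((609.4,160,198,85.5),(609.4,160,155,85.5))
E
```

```text
scene 304 ball [ 622.3 -125.4  157.3] minus tcp [ -1.   -1.3 -40.5]
top 218 ball [ 622.  -123.7  158.3] minus tcp [ -1.3   0.5 -39.4]
t 16.1 p [ 622.4 -123.9  196.2] rpy deg [-1.7988e+02 -3.0000e-02  8.5650e+01] w 24.7 gf 58.9 F [ 0.5  0.3 -2.9] q [-0.1   0.68  0.44  1.61 -0.34  0.93  0.38]
(609.4, 160, 198, 85.5) shift cm [28.21 -3.45 -0.16] rv [-0.002 -0.     0.003]
(609.4, 160, 155, 85.5) shift cm [28.21 -3.44  4.14] rv [-0.002 -0.     0.003]
```

>>> step_arm:
  commands: [2, -0.3, 0, 0, 0, 0, 0.1, 5, -0.6, 0, 0, 0, 0, 0.1, 8.5, -1, 0, 0, 0, 0, 0.1, 12, -1.5, 0, 0, 0, 0, 0.1, 15.5, -2, 0, 0, 0, 0, 0.1, 19, -2.4, 0, 0, 0, 0, 0.1, 22.5, -2.8, 0, 0, 0, 0, 0.1, 25.5, -3.1, 0, 0, 0, 0, 0.1, 27.5, -3.3, 0, 0, 0, 0, 0.1, 28.2, -3.4, 0, 0, 0, 0, 0.1]

```text
clock: 17.1
eef_pos: [609.5, 163.0, 195.6]
tool_rot: [-3.139, -0.001, 1.499]
force: [1.0, -0.0, -2.6]
width: 24.6
gripper_force: 58.9
```

>>> step_arm:
  commands: [0, 0, 1, 0, 0, 0, 0.1, 0, 0, 2.5, 0, 0, 0, 0.1, 0, 0, 4, 0, 0, 0, 0.1, 0, 0, 5, 0, 0, 0, 0.1, 0, 0, 5, 0, 0, 0, 0.1, 0, 0, 5, 0, 0, 0, 0.1]

```text
clock: 17.7
eef_pos: [610.8, 158.8, 147.0]
tool_rot: [-3.141, 0.0, 1.494]
force: [0.4, 0.4, -1.6]
width: 24.7
gripper_force: 58.9
```

Run:
```python
from ball import *
ball(-39)
to((610,160,140,85.5),(610,160,112,85.5))
```

```text
scene 205 ball [609.6 157.4 106.2] minus tcp [ -1.3  -1.4 -40.7]
top 53 ball [610.9 159.7 110. ] minus tcp [  0.1   0.9 -36.9]
t 17.8 p [611.4 159.2 147.8] rpy deg [ 1.7993e+02 -2.0000e-02  8.5620e+01] w 24.7 gf 58.9 F [-0.4  0.8 -1.6] q [-0.55  0.74  0.43  1.66 -0.39  0.83 -0.03]
(610, 160, 140, 85.5) shift cm [ 0.07 -0.14  0.78] rv [ 0.001 -0.     0.002]
(610, 160, 112, 85.5) shift cm [ 0.07 -0.14  3.58] rv [ 0.001 -0.     0.002]
```

>>> step_arm:
  commands: [0.05, -0.1, 0.7, 0, 0, 0, 0.1, 0.05, -0.1, 1.2, 0, 0, 0, 0.1, 0.05, -0.1, 1.5, 0, 0, 0, 0.1, 0.05, -0.1, 1.8, 0, 0, 0, 0.1, 0.05, -0.1, 2.1, 0, 0, 0, 0.1, 0.05, -0.1, 2.4, 0, 0, 0, 0.1, 0.05, -0.1, 2.4, 0, 0, 0, 0.1, 0.05, -0.1, 2.4, 0, 0, 0, 0.1]

```text
clock: 18.6
eef_pos: [610.1, 159.9, 123.9]
tool_rot: [3.141, -0.0, 1.495]
force: [-1.1, -0.4, 6.1]
width: 24.6
gripper_force: 59.6
```

Run:
```python
from ball import *
ball(-39)
to((610,160,112,85.5))
```

```text
scene 163 ball [609.5 158.4  83.2] minus tcp [ -0.7  -1.5 -40.7]
top 55 ball [609.5 160.8  86.3] minus tcp [ -0.7   0.9 -37.6]
t 18.7 p [610.2 159.9 124. ] rpy deg [ 1.7996e+02 -2.0000e-02  8.5640e+01] w 24.6 gf 59.6 F [-1.6 -0.7  6.1] q [-0.55  0.76  0.42  1.68 -0.41  0.78 -0.02]
(610, 160, 112, 85.5) shift cm [ 0.01 -0.02  1.2 ] rv [ 0.001 -0.     0.002]
```

The contact force is about 8 N, which matches roughly 7.5 mm of travel. I'll press another 11.5 mm.

>>> step_arm:
  commands: [0, 0, 0.3, 0, 0, 0, 0.1, 0, 0, 0.6, 0, 0, 0, 0.1, 0, 0, 0.9, 0, 0, 0, 0.1, 0, 0, 1.1, 0, 0, 0, 0.1, 0, 0, 1.15, 0, 0, 0, 0.1, 0, 0, 1.15, 0, 0, 0, 0.1, 0, 0, 1.15, 0, 0, 0, 0.1, 0, 0, 1.15, 0, 0, 0, 0.1, 0, 0, 1.15, 0, 0, 0, 0.1, 0, 0, 1.15, 0, 0, 0, 0.1]

```text
clock: 19.7
eef_pos: [610.3, 159.9, 113.3]
tool_rot: [3.141, -0.001, 1.495]
force: [-2.8, -0.7, 10.8]
width: 24.8
gripper_force: 60.2
```

Run:
```python
from ball import *
ball(-39)
d=grab("scene"); save("final.png",cv2.resize(d['image'][130:330,230:470],None,fx=3,fy=3,interpolation=cv2.INTER_CUBIC))
to((610,160,112,85.5))
```

```text
scene 161 ball [609.1 158.1  71.9] minus tcp [ -1.2  -1.8 -41.4]
top 55 ball [610.3 160.4  76. ] minus tcp [  0.1   0.4 -37.3]
t 19.85 p [610.3 159.9 113.3] rpy deg [ 1.7994e+02 -4.0000e-02  8.5640e+01] w 25.2 gf 60.2 F [-2.2 -0.7 10.4] q [-0.54  0.78  0.41  1.69 -0.42  0.76 -0.01]
(610, 160, 112, 85.5) shift cm [ 0.01 -0.03  0.13] rv [ 0.001 -0.001  0.002]
```

View pics/final.png

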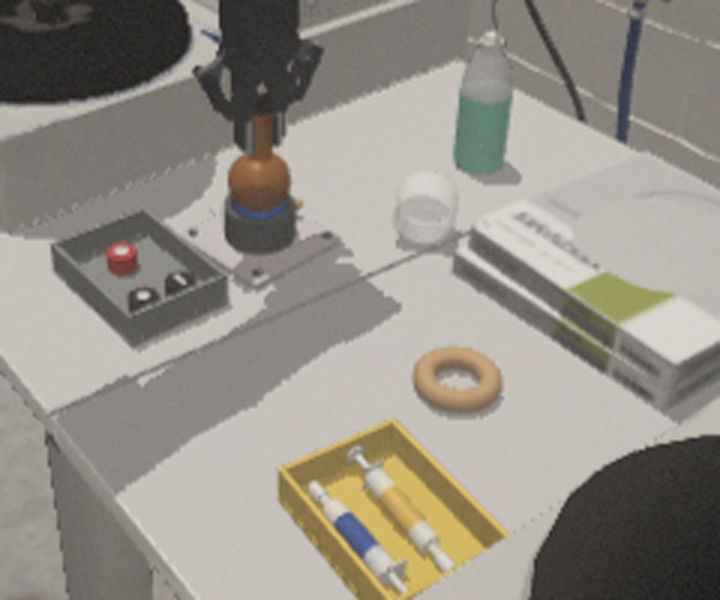

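The flask sits upright in the ring, with a thin blue rim still showing at crop (262,210). The mount and syringe are in their bins and the cup hasn't moved. About 13 N means roughly 17.5 mm of travel, so I'll add 1.5 mm.

>>> step_arm:
  commands: [0, 0, 0.1, 0, 0, 0, 0.1, 0, 0, 0.15, 0, 0, 0, 0.1, 0, 0, 0.15, 0, 0, 0, 0.1, 0, 0, 0.15, 0, 0, 0, 0.1, 0, 0, 0.15, 0, 0, 0, 0.1, 0, 0, 0.15, 0, 0, 0, 0.1, 0, 0, 0.15, 0, 0, 0, 0.1, 0, 0, 0.15, 0, 0, 0, 0.1]

```text
clock: 20.65
eef_pos: [610.3, 159.9, 111.9]
tool_rot: [3.141, -0.001, 1.495]
force: [-3.3, -1.0, 11.9]
width: 24.8
gripper_force: 60.3
```

Run:
```python
from h import *
to()
s=ctrl.read_state()
if 9.5<s["force"][2]<20 and s["gripper_force"]>40: print(ctrl.finish_job())
```

```text
t 20.65 p [610.3 159.9 111.9] rpy deg [ 1.7994e+02 -4.0000e-02  8.5630e+01] w 24.8 gf 60.3 F [-3.3 -1.  11.9] q [-0.54  0.78  0.41  1.69 -0.42  0.76 -0.01]
the job is handed in; nothing more can be done
None
```

I handed the job in at about 21 s, verdict not shown: the mount is in the grey bin, the syringe lies flat in the yellow bin after one re-seat, and the gripper holds the flask upright in the ring, pressed down about 19 mm with roughly 14 N (estimated from the wrist force).

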